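# Peel a tacky paint tray off its stack and present it

### The arm

A 6-joint arm with a two-finger parallel gripper is mounted at the origin on the work surface. World frame = base frame: x ahead of the robot, y to its left, z up, the work surface at z = 0. Lengths are in m, angles in rad, forces in N, time in s.
With the tool pointing down it reaches from about 0.4 to 0.825 m from the base axis. Payload 7 kg.
Tool frame: the origin (TCP) lies on the centre line of the jaws, within the pads' length; the fingertips stand tip_reach ahead of it and the grasp point (between the pads) is the TCP (tip_reach is the distance from the TCP to the fingertips, in m); z points along the fingers, y is the line along which they close (so a half turn about z gives the same grasp; the last joint's range is limited). The gripper opens to 88 mm and grips with 3 to 60 N. Pads are 19 mm wide; open, the fingers measure 130 mm over their backs; the gripper's body (78 mm by 193 mm) begins 47 mm behind the grasp point.
Start: joints at [1.568, 0.359, 0.012, 0, -1.224, -0.288], TCP at [0.194, 0.647, 0.246] pointing down, gripper open.
Joint ranges: [-3.07, 3.07], [-1.43, 2.12], [-1.02, 1.25], [-3.03, 1.67], [-3.05, -0], [-3.03, 3.03]. Speed limits (rad/s): [2.39, 2.39, 3.01, 3.14, 3.14, 3.14].

### API

Orientations are given as [roll, pitch, yaw] about the fixed x, y, z axes, in that order (R = Rz(yaw) Ry(pitch) Rx(roll)).
In Python, from station import get_state, grab_frame, calibration, job_done, find_in, mark_of, tip_reach gives the robot as it stands.
- The arm moves only by the shell command python3 -m handwheel 'ROWS' [OPENING] [FORCE]. ROWS is JSON, a list of rows, each an object with "delta_pos": the shift along the world's x, y, z in units of 30 mm (1.0 is 30 mm), a list of three; "dr": the turn, a rotation vector about the world's x, y, z in degrees, a list of three. In form: [{"delta_pos": [tx, ty, tz], "dr": [rx, ry, rz]}, ...]. A call has 1 to 10 rows; each row shifts and turns the commanded pose from where the row before left it; what a row does not reach is not made up. A row lasts 1/10 s, in which the tool goes at most 50 mm and 8.59 degrees, less where a joint would pass 70% of its speed; a pose out of reach is approached as far as the arm can. A call is refused whole if a number of a shift passes 1 or a number of a turn 8.59, either way. A call with a gripper value outside its range is refused whole. OPENING is the closure, from -1 (fully open) to 1 (shut), set as the call begins (- or left out, the last holds). The fingers move at their own pace and stop on an object; FORCE is the grip in N (left out, the last holds). Time passes only in rows, so rows that do not move let the fingers close. It gives the time, the measured TCP pose, the force, the opening and the grip force at its end, in the units of the state.
- get_state(): the state, without advancing time (a new reading comes with each control period).
- grab_frame(name): name is "scene" or "top" or "wrist"; returns the picture (384x512x3 uint8, red, green, blue); there is no depth.
- calibration(name): a dict with "fx", "fy", "cx", "cy" (pixels), "k1" (the pictures are not rectified: a ray, as slopes to the right and down, at radius r is drawn at 1 + k1 r^2 times it, then the intrinsics apply), "extrinsics" (4x4, takes a point from world to camera coordinates). Camera axes: x right, y down, z forward; pixel columns grow to the right and rows downward; lengths in m; the calibration is good to about 2 mm. A picture is of the moment at which its call begins: read the wrist's pose just before it. calibration takes no time and is no camera call; for the wrist camera it gives the pose at the moment of the call.
- job_done(): hands the job in; it is judged then, once.
Trained networks look in the newest picture that a camera, given by its name, has taken for a name from the list of things; names that differ only in an ending like _2 or _b are one class to them, and where a whole thing is asked for, a point or a joint stands for the part that bears it (a point fixed in the world has none). Each returns a list of dicts, best first, with "conf" (0 to 1); they miss things now and then, are a little off and sometimes report something else, mostly with a low value. They report only what shows in the picture. A call takes as long as a camera call.
- find_in(camera, query): "location" ([column, row] in pixels, amid what is visible of it).
- mark_of(camera, query): "location" ([column, row] in pixels: a listed point, or the origin of a listed thing).
The state is a dict: "t": time; "q": joint angles; "qd": joint speeds; "joint_efforts": joint torques, N m; "eef_pos": TCP position; "ee_rot": TCP orientation; "force": force on the tool from outside, world axes, zero at the start; "moment": the same for the moment, N m; "width": finger opening in m; "gripper_force": force on a finger pad.
Only numpy, scipy, OpenCV 4.12 (cv2) and the standard library are available. Lean on these libraries where they do the work, as an engineer would, in place of code of your own. Each camera call takes 0.05 s, during which the arm holds its last target. There are 200 camera calls.

### The job

The top tray on each of the two red stacks is stuck down with half-dried paint, and one of the two may have set hard: feel by a pull at the corner tab which one gives, and leave the other seated in its stack. Peel the one that gives by tipping its tab corner well up first while the opposite corner stays down in the stack, then lift it off, carry it to the painting panel and finish while holding it still in the gripper, open side up and roughly level, with the middle of the tray over the middle of the panel and at least 15 cm above the table. Leave everything else on the table as it is.

Things in the scene. Friction and masses are not known exactly. Their poses are not given: they have to be found in the camera images.
- stand: fixed plywood board 250 x 410 x 12 mm with two fixed stacks of nested red trays, 190 mm apart along its y; origin at the underside of its middle. Its x and y are the trays' x and y. The rims of the two loose top trays are 84 mm above the table.
- tray_a_tab (a point): grasp centre of the corner tab of the top tray on the left (+y) stack (seen from the robot). The tab is an upright red plate 10 mm thick, about 40 mm long and 40 mm tall that stands out from the tray's near outer corner along the line from the tray's middle; its top is 14 mm above this point and 30 mm above the rim. Axes as for tray_a_mid.
- tray_a_mid (a point): middle of that top tray: red, open on top, rim 170 (x) x 130 (y) mm, 36 mm from the underside of the floor to the top of the rim; this point is half-way up (18 mm). About 0.16 kg. z is up out of the open side, x and y lie along the rim's long and short sides; in these axes the tab point is at (-102.5, +78.4, +34) mm from here. A short T-shaped stud reaches 18 mm below the floor.
- tray_a_far (a point): the rim's corner of that tray diagonally opposite its tab, at the rim's top, 236 mm level distance from the tab point.
- seat_a (a point): fixed point on the stand where tray_a_mid lies while the tray is fully nested. Four round 16 mm beads of half-dried paint overhang the nested rim; they give way and stay behind when the tray is pulled, 5 to 12 N at the tab if its corner tips up first, up to 20 N without tipping. One of the two trays may have set hard (nothing shows it): its tab then rises under 7 mm at pulls up to 25 N.
- seat_a_far (a point): fixed point on the stand where tray_a_far lies while the tray is fully nested.
- tray_b_tab (a point): grasp centre of the corner tab of the top tray on the right (-y) stack (seen from the robot). The tab is an upright red plate 10 mm thick, about 40 mm long and 40 mm tall that stands out from the tray's near outer corner along the line from the tray's middle; its top is 14 mm above this point and 30 mm above the rim. Axes as for tray_b_mid.
- tray_b_mid (a point): middle of that top tray: red, open on top, rim 170 (x) x 130 (y) mm, 36 mm from the underside of the floor to the top of the rim; this point is half-way up (18 mm). About 0.16 kg. z is up out of the open side, x and y lie along the rim's long and short sides; in these axes the tab point is at (-102.5, -78.4, +34) mm from here. A short T-shaped stud reaches 18 mm below the floor.
- tray_b_far (a point): the rim's corner of that tray diagonally opposite its tab, at the rim's top, 236 mm level distance from the tab point.
- seat_b (a point): fixed point on the stand where tray_b_mid lies while the tray is fully nested. Four round 16 mm beads of half-dried paint overhang the nested rim; they give way and stay behind when the tray is pulled, 5 to 12 N at the tab if its corner tips up first, up to 20 N without tipping. One of the two trays may have set hard (nothing shows it): its tab then rises under 7 mm at pulls up to 25 N.
- seat_b_far (a point): fixed point on the stand where tray_b_far lies while the tray is fully nested.
- panel_mid (a point): middle of the top of the fixed painting panel: a cream square of 180 mm with a wooden frame (204 mm over all, 16 mm tall) and painted flowers; the point is 10 mm above the table.
- pot_green: bystander, to be left alone: white plastic bowl with dark green paint, 100 mm wide, 55 mm tall; origin at its underside middle.
- cup_purple: bystander, to be left alone: white plastic cup with purple paint, 72 mm wide, 80 mm tall; origin at its underside middle.
- jar_lid: bystander, to be left alone: black disc 60 mm wide, 14 mm thick, lying on the stand's board between the stacks; origin at its underside middle.
- brush: bystander, to be left alone: wooden brush about 200 mm long, lying on the table near the right front of the stand; origin at its underside.
- jar_white: bystander, to be left alone: white jar, 90 mm wide, 120 mm tall, between the robot and the panel; origin at its underside middle.
- jar_teal: bystander, to be left alone: grey-green jar with black cap, 90 mm wide, 190 mm tall, right of the stand; origin at its underside middle.
- tube_ochre: bystander, to be left alone: yellow bottle, 44 mm wide, 110 mm tall, to the left of the panel; origin at its underside middle.
- tray_a: the same tray as tray_a_mid; origin at the middle of the floor's underside, 18 mm below that point; same axes.
- tray_b: the same tray as tray_b_mid; origin at the middle of the floor's underside, 18 mm below that point; same axes.

How it is judged:
On the way:
1. one top tray is tilted by 7 degrees or more, its tab corner up, while its opposite corner is still within 20 mm of its seat (((angle between tray_a_mid's own z axis and vertical above 0.12 rad and distance between tray_a_far and seat_a_far below 0.02 m) or (angle between tray_b_mid's own z axis and vertical above 0.12 rad and distance between tray_b_far and seat_b_far below 0.02 m))), for 0.1 s.
At the end, for the whole second after the job is handed in: one top tray is held still by the fingers, its middle within 40 mm (level) of the panel's middle and 130 mm or more (at most 500) above the table, its far corner above 80 mm, tilted less than 34 degrees, open side up; the other top tray is still within 10 mm of its seat (((horizontal distance between tray_a_mid and panel_mid below 0.04 m and height (world z) of tray_a_mid between 0.13 and 0.5 m and height (world z) of tray_a_far above 0.08 m and angle between tray_a_mid's own z axis and vertical below 0.6 rad and contact force between the fingers and tray_a above 2 N and linear speed of tray_a below 0.05 m/s and (distance between tray_b_mid and seat_b below 0.01 m and distance between tray_b_far and seat_b_far below 0.01 m)) or (horizontal distance between tray_b_mid and panel_mid below 0.04 m and height (world z) of tray_b_mid between 0.13 and 0.5 m and height (world z) of tray_b_far above 0.08 m and angle between tray_b_mid's own z axis and vertical below 0.6 rad and contact force between the fingers and tray_b above 2 N and linear speed of tray_b below 0.05 m/s and (distance between tray_a_mid and seat_a below 0.01 m and distance between tray_a_far and seat_a_far below 0.01 m)))); the arm keeps its last pose, push and grip.
It fails at once if a bystander was pushed more than 30 mm or knocked over (distance of any of pot_green, cup_purple, jar_lid, brush, jar_white, jar_teal, tube_ochre from where it was at the start of the episode above 0.03 m or angle between any of pot_green, cup_purple, jar_lid, jar_white, jar_teal, tube_ochre's own z axis and vertical above 0.5 rad).
It also fails if it takes over 51 s, if anything falls off the work surface, if the arm or the gripper's body presses on something with over 40 N, if the wrist force passes 120 N, or if a joint passes its speed limit or range.

## Working session

There is one attempt and no reset: what is moved stays moved. The work goes in short steps, Python scripts to look and compute and a shell command to move; the robot and the scene stay as the last step left them, time stands still between calls to the robot, and variables do not carry over. Pictures are saved under pics/ and viewed, at most 10 in all, crops included, and the job is handed in when it is done.

```bash
mkdir -p pics; cat > h.py <<'E'
import numpy as np, cv2
from station import *
def ray(cal,px):
    K=np.array([[cal['fx'],0,cal['cx']],[0,cal['fy'],cal['cy']],[0,0,1]])
    n=cv2.undistortPoints(np.array([[px]],float),K,np.array([cal['k1'],0,0,0,0.]))[0,0]
    E=np.array(cal['extrinsics']);R,t=E[:3,:3],E[:3,3]
    d=R.T@np.array([n[0],n[1],1]);return -R.T@t,d/np.linalg.norm(d)
def tri(rs):
    A=0;b=0
    for o,d in rs:
        P=np.eye(3)-np.outer(d,d);A=A+P;b=b+P@o
    x=np.linalg.solve(A,b);return x,max(np.linalg.norm((np.eye(3)-np.outer(d,d))@(x-o)) for o,d in rs)
def onz(r,z):
    o,d=r;return o+d*(z-o[2])/d[2]
def proj(cal,p):
    E=np.array(cal['extrinsics']);c=E[:3,:3]@np.array(p)+E[:3,3];n=c[:2]/c[2];f=1+cal['k1']*(n@n)
    return np.array([cal['fx']*n[0]*f+cal['cx'],cal['fy']*n[1]*f+cal['cy']])
def save(name,im): cv2.imwrite('pics/'+name,im[...,::-1])
E
python3 - <<'E'
from h import *
np.set_printoptions(precision=3,suppress=True)
s=get_state();print(s['t'],s['eef_pos'],s['ee_rot'],s['width'],tip_reach if not callable(tip_reach) else tip_reach())
ims=[]
cals={}
for c in ('scene','top'):
    im=grab_frame(c);ims.append(im);cals[c]=calibration(c)
save('a.png',cv2.resize(np.hstack(ims),(800,300)))
for q in ['tray_a_tab','tray_b_tab','tray_a_mid','tray_a_far','tray_b_far','panel_mid','pot_green','cup_purple','jar_white','jar_teal','tube_ochre']:
    r={}
    for c in ('scene','top'):
        r[c]=mark_of(c,q)[:3]
        print(q,c,[(np.round(a['location'],1),round(a['conf'],2), onz(ray(cals[c],a['location']),{'tray_a_tab':.1,'tray_b_tab':.1,'tray_a_mid':.066,'tray_a_far':.084,'tray_b_far':.084,'panel_mid':.01}.get(q,0))[:2]) for a in r[c]])
    if r['scene'] and r['top']: print('   tri',*tri([ray(cals[c],r[c][0]['location']) for c in r]))
print(get_state()['t'])
E
```

```text
0.0 [0.193 0.646 0.245] [ 3.14  -0.    -0.291] 0.08751365627072842 0.019
tray_a_tab scene [(array([266.1, 163.5]), 0.93, array([0.458, 0.002])), (array([314.4, 261.7]), 0.59, array([0.815, 0.114])), (array([252.1, 203.7]), 0.31, array([ 0.608, -0.053]))]
tray_a_tab top [(array([247.7, 231.8]), 0.57, array([0.45 , 0.019])), (array([280.1, 164.2]), 0.26, array([ 0.659, -0.092]))]
   tri [0.451 0.011 0.09 ] 0.00844602791561254
tray_b_tab scene [(array([167.3, 182.7]), 0.64, array([ 0.509, -0.319])), (array([432.5, 197.6]), 0.45, array([0.629, 0.511]))]
tray_b_tab top [(array([358.2, 206.2]), 0.87, array([ 0.512, -0.325])), (array([136.9, 222.3]), 0.74, array([0.496, 0.358]))]
   tri [ 0.511 -0.321  0.104] 0.002934540019401126
tray_a_mid scene [(array([256.9, 197.8]), 0.64, array([ 0.567, -0.036]))]
tray_a_mid top [(array([266.1, 195.8]), 0.71, array([ 0.568, -0.044]))]
   tri [ 0.568 -0.04   0.068] 0.00389522252538026
tray_a_far scene [(array([238.6, 221. ]), 0.69, array([ 0.657, -0.098]))]
tray_a_far top []
tray_b_far scene [(array([223.7, 229.8]), 0.83, array([ 0.684, -0.144])), (arra
[... 801 characters left out ...]
71, array([0.309, 0.204])), (array([254.4, 196.8]), 0.55, array([ 0.522, -0.042]))]
jar_white top [(array([193.2, 283.2]), 0.61, array([0.31 , 0.201])), (array([137.2, 220.9]), 0.27, array([0.52 , 0.381]))]
   tri [0.31  0.202 0.001] 0.0013678509952431833
jar_teal scene [(array([114.2, 204.1]), 0.91, array([ 0.515, -0.515])), (array([255.3, 197. ]), 0.73, array([ 0.523, -0.039]))]
jar_teal top [(array([410.6, 209.9]), 0.81, array([ 0.511, -0.525]))]
   tri [ 0.512 -0.521 -0.003] 0.0047426901989083906
tube_ochre scene [(array([434.6, 196.8]), 0.8, array([0.568, 0.566]))]
tube_ochre top [(array([ 84.4, 210. ]), 0.8, array([0.566, 0.561]))]
   tri [ 0.567  0.565 -0.002] 0.002335800288616249
1.2
```

View pics/a.png

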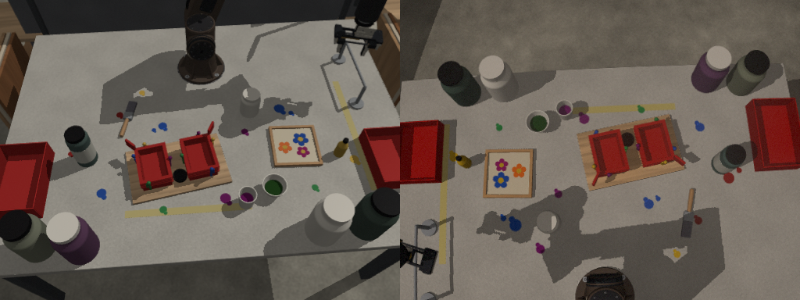

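The picture shows both red trays with a jar lid between them. In the top camera, tab A is near (252,234) and the panel near (141,221), which agrees with the networks. The stand's yaw is about 9°. Next I go above tab A.

```bash
python3 -m handwheel '[{"delta_pos":[0.4,-1,0],"dr":[0,0,-1.2]},{"delta_pos":[0.4,-1,0],"dr":[0,0,-1.2]},{"delta_pos":[0.4,-1,0],"dr":[0,0,-1.2]},{"delta_pos":[0.4,-1,0],"dr":[0,0,-1.2]},{"delta_pos":[0.4,-1,0],"dr":[0,0,-1.2]},{"delta_pos":[0.4,-1,0],"dr":[0,0,-1.2]},{"delta_pos":[0.4,-1,0],"dr":[0,0,-1.2]},{"delta_pos":[0.4,-1,0],"dr":[0,0,-1.2]},{"delta_pos":[0.4,-1,0],"dr":[0,0,-1.2]},{"delta_pos":[0.4,-1,0],"dr":[0,0,-1.2]}]' -1 30
python3 -m handwheel '[{"delta_pos":[0.4,-1,0],"dr":[0,0,0]},{"delta_pos":[0.4,-1,0],"dr":[0,0,0]},{"delta_pos":[0.4,-1,0],"dr":[0,0,0]},{"delta_pos":[0.4,-1,0],"dr":[0,0,0]},{"delta_pos":[0.4,-1,0],"dr":[0,0,0]},{"delta_pos":[0.4,-1,0],"dr":[0,0,0]},{"delta_pos":[0.4,-1,0],"dr":[0,0,0]},{"delta_pos":[0.4,-1,0],"dr":[0,0,0]},{"delta_pos":[0.4,-1,0],"dr":[0,0,0]},{"delta_pos":[0,-0.5,0],"dr":[0,0,0]}]'
cat > look.py <<'E'
from h import *
import sys
np.set_printoptions(precision=4,suppress=True)
qs=sys.argv[2:]
cal=calibration('wrist');im=grab_frame('wrist');save(sys.argv[1],im)
zs={'tab':.1,'mid':.066,'far':.084}
for q in qs:
    z=.01 if 'panel' in q else zs[q.split('_')[-1]]
    for a in mark_of('wrist',q)[:3]:
        r=ray(cal,a['location']);print(q,np.round(a['location'],1),round(a['conf'],2),'at z',z,onz(r,z)[:2],'o',r[0],'d',r[1])
s=get_state();print(s['t'],np.array(s['eef_pos']),np.array(s['ee_rot']))
E
python3 look.py b.png tray_a_tab tray_a_mid tray_a_far
```

```text
t: 2.2
eef_pos: [0.3138, 0.3454, 0.2458]
ee_rot: [-3.141, 0.0, -0.501]
force: [0.5, 1.7, 1.0]
width: 0.0874
gripper_force: 0.0
t: 3.2
eef_pos: [0.4223, 0.0598, 0.2457]
ee_rot: [-3.142, -0.0, -0.502]
force: [0.3, 0.3, -0.2]
width: 0.0874
gripper_force: 0.0
tray_a_tab [274.8 143.9] 0.93 at z 0.1 [0.4538 0.0158] o [0.4872 0.0244 0.3852] d [-0.1164 -0.03   -0.9927]
tray_a_mid [276.5  17.4] 0.79 at z 0.066 [ 0.5662 -0.0479] o [0.4872 0.0244 0.3852] d [ 0.2345 -0.2146 -0.9481]
3.4 [0.4216 0.0615 0.2457] [-3.141  -0.0002 -0.5014]
```

View pics/b.png

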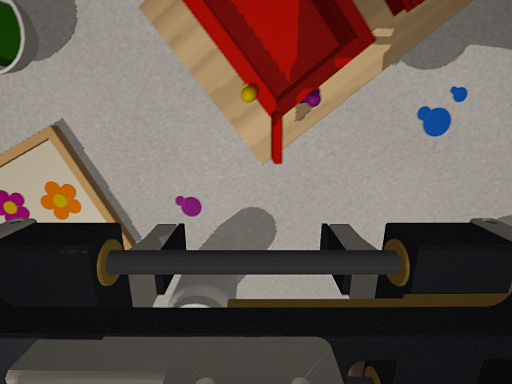

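The wrist view shows tab A as an upright plate at (277,112–162), in line with the tool, and the network agrees at (275,144). I take a second, lower view to triangulate the height.

```bash
python3 -m handwheel '[{"delta_pos":[0.2,-0.3,-0.9],"dr":[0,0,0]},{"delta_pos":[0.2,-0.3,-0.9],"dr":[0,0,0]},{"delta_pos":[0,0,0],"dr":[0,0,0]}]'
python3 look.py c.png tray_a_tab tray_a_mid
python3 - <<'E'
from h import *
E
tail -3 look.py >/dev/null
```

```text
t: 3.7
eef_pos: [0.4319, 0.0432, 0.1888]
ee_rot: [3.137, 0.003, -0.501]
force: [-0.6, 0.9, -0.1]
width: 0.0877
gripper_force: 0.0
tray_a_tab [268.9 166.8] 0.79 at z 0.1 [0.4547 0.0142] o [0.4976 0.0081 0.328 ] d [-0.1852  0.0266 -0.9823]
tray_a_mid [265.9   9.9] 0.76 at z 0.066 [ 0.5705 -0.0462] o [0.4976 0.0081 0.328 ] d [ 0.2627 -0.1957 -0.9448]
3.85 [0.434  0.0444 0.1926] [-3.1411 -0.0008 -0.4994]
```

View pics/c.png

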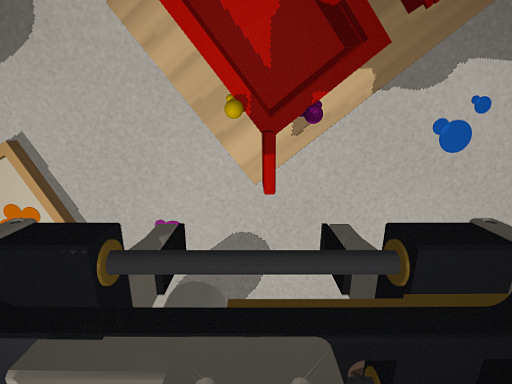

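The second view puts tab A at (.4545,.015), with the plate at rows 130–195 and the beads clear of the finger path. I descend to z≈0.102 and close.

```bash
python3 -m handwheel '[{"delta_pos":[0.34,-0.49,0],"dr":[0,0,0]},{"delta_pos":[0.34,-0.48,-0.4],"dr":[0,0,0]},{"delta_pos":[0,0,-0.7],"dr":[0,0,0]},{"delta_pos":[0,0,-0.7],"dr":[0,0,0]},{"delta_pos":[0,0,-0.7],"dr":[0,0,0]},{"delta_pos":[0,0,-0.5],"dr":[0,0,0]},{"delta_pos":[0,0,0],"dr":[0,0,0]}]'
python3 -m handwheel '[{"delta_pos":[0,0,0],"dr":[0,0,0]},{"delta_pos":[0,0,0],"dr":[0,0,0]},{"delta_pos":[0,0,0],"dr":[0,0,0]},{"delta_pos":[0,0,0],"dr":[0,0,0]},{"delta_pos":[0,0,0],"dr":[0,0,0]},{"delta_pos":[0,0,0],"dr":[0,0,0]},{"delta_pos":[0,0,0],"dr":[0,0,0]},{"delta_pos":[0,0,0],"dr":[0,0,0]}]' 1 40
```

```text
t: 4.55
eef_pos: [0.4537, 0.015, 0.1013]
ee_rot: [3.141, 0.001, -0.5]
force: [0.5, -0.9, 0.6]
width: 0.0875
gripper_force: 0.0
t: 5.35
eef_pos: [0.4539, 0.0145, 0.1016]
ee_rot: [3.142, 0.0, -0.5]
force: [-0.5, 0.5, 0.3]
width: 0.0294
gripper_force: 0.0
```

```bash
python3 -m handwheel '[{"delta_pos":[0,0,0],"dr":[0,0,0]},{"delta_pos":[0,0,0],"dr":[0,0,0]},{"delta_pos":[0,0,0],"dr":[0,0,0]},{"delta_pos":[0,0,0],"dr":[0,0,0]},{"delta_pos":[0,0,0],"dr":[0,0,0]}]'
```

```text
t: 5.85
eef_pos: [0.4541, 0.0147, 0.1016]
ee_rot: [-3.141, -0.0, -0.5]
force: [0.6, 2.2, -0.9]
width: 0.0101
gripper_force: 39.9
```

```bash
python3 -m handwheel '[{"delta_pos":[0,0,0.1],"dr":[0.35,0.64,0]},{"delta_pos":[0,0,0.1],"dr":[0.35,0.64,0]},{"delta_pos":[0,0,0],"dr":[0,0,0]}]'
python3 -m handwheel '[{"delta_pos":[0,0,0.07],"dr":[0.25,0.45,0]},{"delta_pos":[0,0,0.07],"dr":[0.25,0.45,0]},{"delta_pos":[0,0,0],"dr":[0,0,0]}]'
```

```text
t: 6.15
eef_pos: [0.4547, 0.0147, 0.1079]
ee_rot: [-3.141, 0.026, -0.501]
force: [1.8, 0.7, -2.5]
width: 0.0098
gripper_force: 39.9
t: 6.45
eef_pos: [0.4546, 0.0146, 0.1122]
ee_rot: [-3.141, 0.043, -0.5]
force: [3.5, 0.3, -0.9]
width: 0.0097
gripper_force: 39.9
```

```bash
python3 -m handwheel '[{"delta_pos":[0.02,-0.01,0.12],"dr":[0.42,0.77,0]},{"delta_pos":[0.02,-0.01,0.12],"dr":[0.42,0.77,0]},{"delta_pos":[0,0,0],"dr":[0,0,0]}]'
python3 - <<'E'
from h import *
a=grab_frame('scene');b=grab_frame('wrist')
save('d.png',np.hstack([cv2.resize(a[120:260,130:320],(456,336)),cv2.resize(b[:252],(344,336))]))
E
```

```text
t: 6.75
eef_pos: [0.4551, 0.0142, 0.1194]
ee_rot: [-3.141, 0.076, -0.501]
force: [-1.3, 4.3, 3.2]
width: 0.0101
gripper_force: 39.9
```

View pics/d.png

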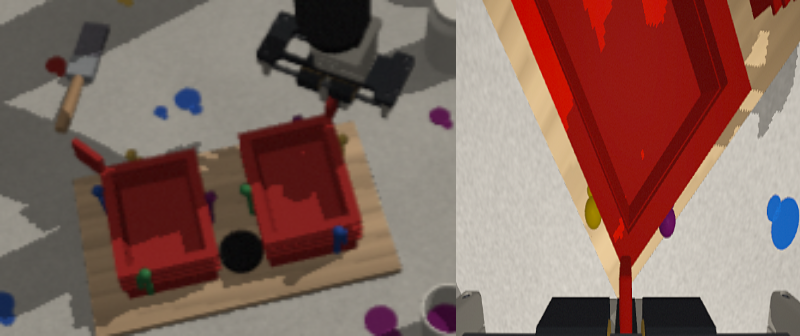

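The scene crop shows A's tab corner rising, and in the wrist view the rim now covers part of the beads. So A gives, and I keep tipping to about 10°.

```bash
python3 -m handwheel '[{"delta_pos":[0.03,-0.02,0.19],"dr":[0.67,1.23,0]},{"delta_pos":[0.03,-0.02,0.19],"dr":[0.67,1.23,0]},{"delta_pos":[0.03,-0.02,0.19],"dr":[0.67,1.23,0]},{"delta_pos":[0.03,-0.02,0.19],"dr":[0.67,1.23,0]},{"delta_pos":[0,0,0],"dr":[0,0,0]},{"delta_pos":[0,0,0],"dr":[0,0,0]},{"delta_pos":[0,0,0],"dr":[0,0,0]}]'
python3 - <<'E'
from h import *
np.set_printoptions(precision=4,suppress=True)
a=grab_frame('scene');b=grab_frame('wrist');c=grab_frame('top')
cals={n:calibration(n) for n in('scene','top','wrist')}
save('e.png',np.hstack([cv2.resize(a[120:260,130:320],(456,336)),cv2.resize(b[:252],(344,336))]))
for q in ('tray_a_tab','tray_a_mid','tray_a_far'):
  for n in cals:
    for d in mark_of(n,q)[:2]: print(q,n,np.round(d['location'],1),d['conf'],onz(ray(cals[n],d['location']),.084))
E
```

```text
t: 7.55
eef_pos: [0.4583, 0.0115, 0.1416]
ee_rot: [3.141, 0.172, -0.5]
force: [-1.3, 2.5, 0.1]
width: 0.0094
gripper_force: 40.0
tray_a_tab scene [265.  156.2] 0.61 [0.4158 0.0016 0.084 ]
tray_a_tab top [252.1 225.2] 0.81 [0.4728 0.0051 0.084 ]
tray_a_tab wrist [255.1 249.9] 0.59 [0.4192 0.0307 0.084 ]
tray_a_mid scene [253.8 193.8] 0.66 [ 0.5622 -0.0452  0.084 ]
tray_a_mid top [266.9 194. ] 0.89 [ 0.569  -0.0459  0.084 ]
tray_a_mid top [181.2 161.8] 0.54 [0.6882 0.2204 0.084 ]
tray_a_mid wrist [252.   18.7] 0.97 [ 0.566  -0.0466  0.084 ]
tray_a_far scene [240.9 222.5] 0.76 [ 0.6629 -0.091   0.084 ]
```

View pics/e.png

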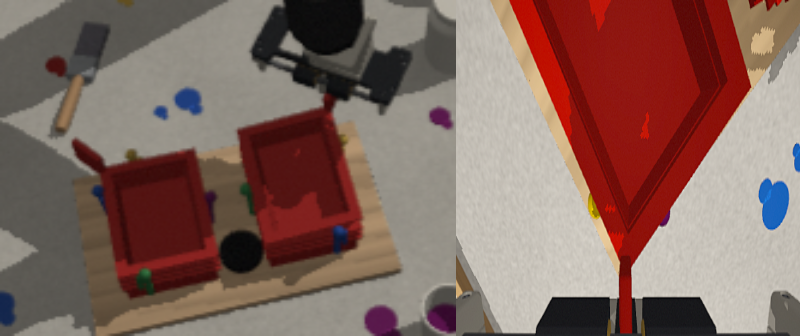

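The tray moves rigidly with the gripper at 0.17 rad of tilt. Its middle triangulates to z≈0.085, so the far corner is still seated. I tip a little more, then lift.

```bash
python3 -m handwheel '[{"delta_pos":[0.04,-0.02,0.17],"dr":[0.6,1.1,0]},{"delta_pos":[0.04,-0.02,0.17],"dr":[0.6,1.1,0]},{"delta_pos":[0.04,-0.02,0.17],"dr":[0.6,1.1,0]},{"delta_pos":[0.04,-0.03,0.17],"dr":[0.6,1.1,0]},{"delta_pos":[0,0,0],"dr":[0,0,0]}]'  - 50
python3 -m handwheel '[{"delta_pos":[0,0,0.2],"dr":[0,0,0]},{"delta_pos":[0,0,0.2],"dr":[0,0,0]},{"delta_pos":[0,0,0.2],"dr":[0,0,0]},{"delta_pos":[0,0,0.2],"dr":[0,0,0]},{"delta_pos":[0,0,0.2],"dr":[0,0,0]}]'
python3 -m handwheel '[{"delta_pos":[0,0,0.3],"dr":[0,0,0]},{"delta_pos":[0,0,0.4],"dr":[0,0,0]},{"delta_pos":[0,0,0.5],"dr":[0,0,0]},{"delta_pos":[0,0,0.5],"dr":[0,0,0]},{"delta_pos":[0,0,0.5],"dr":[0,0,0]},{"delta_pos":[0,0,0.5],"dr":[0,0,0]},{"delta_pos":[0,0,0],"dr":[0,0,0]}]'
python3 - <<'E'
from h import *
np.set_printoptions(precision=4,suppress=True)
a=grab_frame('scene');b=grab_frame('wrist');c=grab_frame('top')
cals={n:calibration(n) for n in('scene','top','wrist')}
save('f.png',np.hstack([cv2.resize(a[100:260,130:347],(456,336)),cv2.resize(b[:252],(344,336))]))
for q in ('tray_a_mid','tray_a_far','panel_mid'):
  for n in cals:
    for d in mark_of(n,q)[:2]: print(q,n,np.round(d['location'],1),d['conf'],onz(ray(cals[n],d['location']),.01 if 'pan' in q else .15))
E
```

```text
t: 8.65
eef_pos: [0.4644, 0.0082, 0.1622]
ee_rot: [3.141, 0.259, -0.502]
force: [-0.1, 0.5, -2.0]
width: 0.0099
gripper_force: 49.9
t: 9.15
eef_pos: [0.4635, 0.0089, 0.1929]
ee_rot: [-3.141, 0.259, -0.5]
force: [0.2, -0.6, -2.8]
width: 0.0095
gripper_force: 49.9
t: 9.85
eef_pos: [0.4646, 0.0088, 0.2757]
ee_rot: [-3.139, 0.256, -0.499]
force: [-0.0, 0.3, -1.5]
width: 0.0096
gripper_force: 49.9
tray_a_mid scene [256.6 172.8] 0.73 [ 0.5274 -0.0328  0.15  ]
tray_a_mid top [272.  182.7] 0.85 [ 0.5869 -0.0605  0.15  ]
tray_a_mid wrist [253.9  21.4] 0.86 [ 0.5662 -0.0485  0.15  ]
tray_a_far scene [235.9 201.6] 0.57 [ 0.6271 -0.1012  0.15  ]
tray_a_far top [268.9 187.1] 0.49 [ 0.5738 -0.0505  0.15  ]
panel_mid scene [377.3 184.4] 0.56 [0.5098 0.3798 0.01  ]
panel_mid top [137.3 222.1] 0.84 [0.5144 0.3784 0.01  ]
panel_mid wrist [ 47.9 198.8] 0.68 [0.5183 0.3732 0.01  ]
```

View pics/f.png

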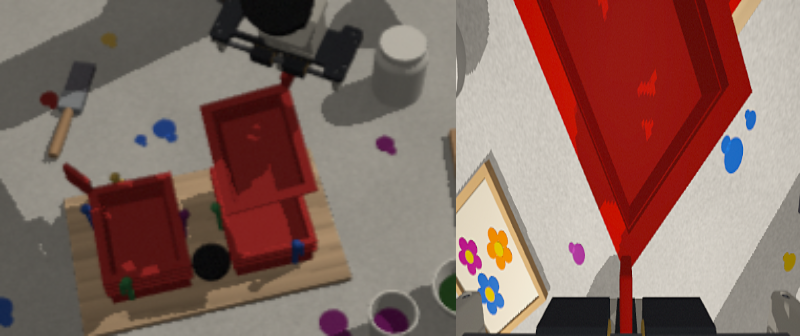

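Tray A has come off cleanly, and tray B and the jar lid are undisturbed. The panel is at (.514,.378). I level the tray and carry it over at height.

```bash
python3 -m handwheel '[{"delta_pos":[-0.06,0.3,0],"dr":[-0.7,-1.29,0]},{"delta_pos":[-0.1,0.6,0],"dr":[-0.7,-1.29,0]},{"delta_pos":[-0.12,0.8,0],"dr":[-0.7,-1.29,0]},{"delta_pos":[-0.14,0.9,0],"dr":[-0.7,-1.29,0]},{"delta_pos":[-0.14,0.9,0],"dr":[-0.7,-1.29,0]},{"delta_pos":[-0.14,0.9,0],"dr":[-0.7,-1.29,0]},{"delta_pos":[-0.14,0.9,0],"dr":[-0.7,-1.29,0]},{"delta_pos":[-0.14,0.9,0],"dr":[-0.7,-1.29,0]},{"delta_pos":[-0.14,0.9,0],"dr":[-0.7,-1.29,0]},{"delta_pos":[-0.14,0.9,0],"dr":[-0.7,-1.29,0]}]'
python3 -m handwheel '[{"delta_pos":[-0.14,0.9,0],"dr":[0,0,0]},{"delta_pos":[-0.14,0.9,0],"dr":[0,0,0]},{"delta_pos":[-0.14,0.9,0],"dr":[0,0,0]},{"delta_pos":[-0.14,0.9,0],"dr":[0,0,0]},{"delta_pos":[-0.14,0.9,0],"dr":[0,0,0]},{"delta_pos":[-0.1,0.8,0],"dr":[0,0,0]},{"delta_pos":[-0.05,0.6,0],"dr":[0,0,0]},{"delta_pos":[-0.05,0.4,0],"dr":[0,0,0]},{"delta_pos":[0,0,0],"dr":[0,0,0]},{"delta_pos":[0,0,0],"dr":[0,0,0]}]'
python3 - <<'E'
from h import *
np.set_printoptions(precision=4,suppress=True)
a=grab_frame('scene');b=grab_frame('wrist');c=grab_frame('top')
cals={n:calibration(n) for n in('scene','top','wrist')}
save('g.png',np.hstack([cv2.resize(a,(400,300)),cv2.resize(c,(400,300))]))
for q in ('tray_a_mid','tray_a_far'):
  rs=[]
  for n in cals:
    for d in mark_of(n,q)[:2]:
      r=ray(cals[n],d['location']);rs.append(r);print(q,n,np.round(d['location'],1),d['conf'],onz(r,.24))
  if len(rs)>1: print(tri(rs))
E
```

```text
t: 11.45
eef_pos: [0.4253, 0.25, 0.2734]
ee_rot: [-3.14, 0.002, -0.5]
force: [0.4, -0.0, -2.4]
width: 0.0098
gripper_force: 49.9
t: 12.45
eef_pos: [0.3987, 0.4374, 0.2729]
ee_rot: [3.142, 0.003, -0.5]
force: [0.5, 0.4, -1.1]
width: 0.0096
gripper_force: 49.9
tray_a_mid scene [392.9 141.2] 0.75 [0.5058 0.3803 0.24  ]
tray_a_mid scene [253.  195.6] 0.19 [ 0.6661 -0.0504  0.24  ]
tray_a_mid top [120.9 207.2] 0.65 [0.5137 0.3701 0.24  ]
tray_a_mid wrist [252.4  17.6] 0.62 [0.513  0.3749 0.24  ]
(array([0.5488, 0.2633, 0.2233]), np.float64(0.3256195867526144))
tray_a_far scene [381.3 165.9] 0.58 [0.5931 0.326  0.24  ]
tray_a_far scene [405.7 106.7] 0.31 [0.3713 0.4526 0.24  ]
tray_a_far top [133.9 170.9] 0.77 [0.6177 0.3339 0.24  ]
tray_a_far top [122.2 206.2] 0.39 [0.5164 0.3664 0.24  ]
(array([0.5532, 0.3364, 0.3316]), np.float64(0.08863068100347024))
```

View pics/g.png

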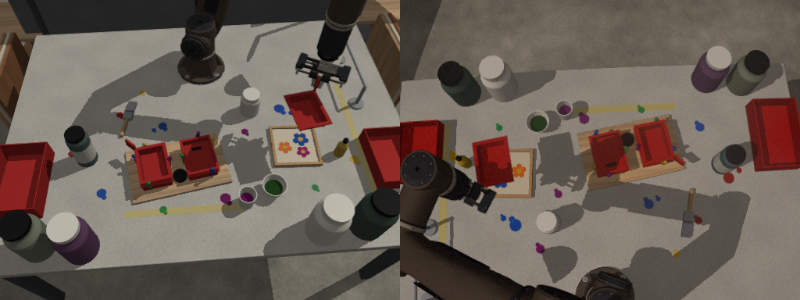

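The tray's middle is at (.512,.375) and z≈0.24, within 5 mm of the panel's middle. It is level and held at 50 N, and nothing else has been disturbed.

```bash
python3 -m handwheel '[{"delta_pos":[0,0,0],"dr":[0,0,0]},{"delta_pos":[0,0,0],"dr":[0,0,0]},{"delta_pos":[0,0,0],"dr":[0,0,0]}]'; python3 -c "
from station import *
print(job_done())"
```

```text
t: 13.2
eef_pos: [0.3987, 0.4378, 0.2732]
ee_rot: [-3.141, 0.003, -0.5]
force: [-1.0, 1.2, -1.3]
width: 0.01
gripper_force: 49.9
the job is handed in; nothing more can be done
None
```

I handed the job in at 13.2 s: tray A (left stack) gave at the pull, was tipped to about 15° before lifting, and is held level about 24 cm above the table, within about 5 mm of the panel's middle; I did not pull on tray B, it is still in its stack, and no result was reported back.

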